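# Fetch the bell from behind the fan

### The job

The brass hand bell hangs on a peg of the rail, behind the bamboo fan. Move the fan to the empty peg and leave it hanging there, then take the bell off and stand it upright in the middle of the round coaster on the shogi board, without dropping either of them. Leave the hanging brush and the things on the board where they are.

Things in the scene. Friction and masses are not known exactly. Their poses are not given: they have to be found in the camera images.
- fan_loop (a point): Bamboo fan, lacquered frame, hung handle up at the front (robot) end of the crowded peg. Point: window centre of its rigid hanger loop: 44 mm wide (y), 10 thick (x), flat upright sides 7 wide; window floor 18 below the point, inner top a gable with its ridge 20 above, loop top 27 above. Grip across the width from above, astride the peg. Handle 16 wide; panel 118 x 7, lower edge 180 below. 70 g.
- bell_loop (a point): Brass hand bell, hung on the same peg, about 50 mm behind the fan (nearer the rail). Point: window centre of its hanger loop, which has the same shape and size as the fan's. Axes: y across the loop's width, z up. Round crown from 36 mm below the point, mouth 54 in diameter, flat rim on which it stands 95 below the point. About 280 g.
- peg_spare: Empty peg of the cedar rail: level, 10 mm thick; origin on its axis at the rail face; points along its own -x (to the robot) 115, then the tip turns up to 13 above the axis, ending 127 out. 3 like, parallel pegs, 140 apart, axis 220 above table; the third carries a brush 60 wide. A hung loop's centre is 14.6 below the axis; 5 above it passes the tip freely. End posts rise 20 above the axis.
- coaster_top (a point): Centre of the upper face of the round wooden coaster, 96 mm in diameter, 4 thick, fixed on the shogi board (360 x 330, top 90 above the table). z up. The other things on the board (piece box, tea caddy, ash dish, cup) stand clear of the coaster and are at most 75 tall, so nothing there is higher than 165 above the table.

How it is judged (in metres and radians):
On the way, in this order (a step that is already met when the one before it is completed fails the run):
1. the fan hangs on the spare peg, let go, while the bell is still on its own peg (x of fan_loop in the frame of peg_spare between -0.118 and -0.006 m and y of fan_loop in the frame of peg_spare between -0.012 and 0.012 m and z of fan_loop in the frame of peg_spare between -0.024 and -0.004 m and angle between fan_loop's own z axis and vertical below 0.26 rad and contact force between the fingers and fan below 0.05 N and distance of bell_loop from where it was at the start of the episode below 0.06 m), for 0.2 s.
2. the bell stands upright on the coaster (horizontal distance between bell_loop and coaster_top below 0.02 m and angle between bell_loop's own z axis and vertical below 0.1 rad and z of bell_loop in the frame of coaster_top between 0.088 and 0.1 m), for 0.2 s.
At the end, for the whole second after the job is handed in: The fan hangs by its loop on the peg that was empty (loop centre along the peg's length, within 12 mm of it sideways, 4 to 24 mm below its axis, fan within 15 degrees of upright), and the bell stands at rest on the coaster, within 20 mm of its centre and 6 degrees of upright; both are released (all of step 2 and x of fan_loop in the frame of peg_spare between -0.118 and -0.006 m and y of fan_loop in the frame of peg_spare between -0.012 and 0.012 m and z of fan_loop in the frame of peg_spare between -0.024 and -0.004 m and angle between fan_loop's own z axis and vertical below 0.26 rad and contact force between the fingers and fan below 0.05 N and contact force between the fingers and bell below 0.05 N and linear speed of bell below 0.03 m/s and linear speed of fan below 0.1 m/s); the robot touches nothing.
It fails at once if the bell or the fan is dropped (moves faster than 0.8 m/s while not held) ((contact force between the fingers and bell below 0.01 N and linear speed of bell above 0.8 m/s) or (contact force between the fingers and fan below 0.01 N and linear speed of fan above 0.8 m/s)).
It fails at once if a bystander is shifted by more than 30 mm (hanging brush, piece box, tea caddy, ash dish or cup) (distance of any of brush, piece_box, tea_caddy, ash_dish, tea_cup from where it was at the start of the episode above 0.03 m).
It also fails if it takes over 61 s, if anything falls off the work surface, if the arm or the gripper's body presses on something with over 40 N, if the wrist force passes 120 N, or if a joint passes its speed limit or range.

### The arm

A 6-joint arm with a two-finger parallel gripper is mounted at the origin on the work surface. World frame = base frame: x ahead of the robot, y to its left, z up, the work surface at z = 0. Lengths are in m, angles in degrees, forces in N, time in s.
With the tool pointing down it reaches from about 0.375 to 0.9 m from the base axis. Payload 3.1 kg.
Tool frame: the origin (TCP) lies between the finger pads; the fingertips stand 19 mm ahead of it and the grasp point (between the pads) is the TCP; z points along the fingers, x is the direction in which the jaws open and shut, and the axes are right-handed (so a half turn about z gives the same grasp; the last joint's range is limited). The gripper opens to 87 mm and grips with 3 to 60 N. Pads are 19 mm wide; open, the fingers measure 117 mm over their backs; the gripper's body (75 mm by 190 mm) begins 51 mm behind the grasp point.
Start: joints at [-10.227, 30.224, 82.088, -0, 67.689, -10.227], TCP at [0.625, 0, 0.242] pointing down, gripper open.
Joint ranges: [-176.69, 176.69], [-43.24, 126.21], [12.49, 139.97], [-82, 262], [0, 151.66], [-163.58, 163.58]. Speed limits (degrees/s): [159.86, 159.86, 180, 180, 180, 180].

### API

Orientations are given as a 3x3 rotation matrix whose columns are the frame's x, y, z axes.
In Python, from rig import read_state, capture, camera_info, hand_in, spot_in, silhouettes gives the robot as it stands.
- The arm moves only by the shell command python3 -m jog 'ROWS'. ROWS is text: rows parted by semicolons, each of 7 numbers parted by spaces: the shift along the tool's x, y, z in m, then the turn, a rotation vector about the tool's x, y, z in degrees, then the opening, from 0 (shut) to 1 (fully open). A call has 1 to 8 rows; each row is the pose to reach, as a shift and turn from the pose commanded when the call began, along the tool's axes at that moment; what a row does not reach only later rows make up. A row lasts 1/8 s, in which the tool goes at most 62.5 mm and 10.7 degrees, less where a joint would pass 70% of its speed; a pose out of reach is approached as far as the arm can. A call with a gripper value outside its range is refused whole. The fingers move at their own pace and stop on an object; the grip force is fixed at half the most. Time passes only in rows, so rows that repeat a pose let the fingers close. It gives the time, the measured TCP pose, the force and the opening at its end, in the units of the state.
- read_state(): the state, without advancing time (a new reading comes with each control period).
- capture(name): name is "scene" or "side" or "wrist"; returns (picture, depth): 420x560x3 uint8, red, green, blue; 420x560 float32, m along the optical axis (not along the pixel's ray), 0 where there is no reading.
- camera_info(name): a dict with "vfov" (degrees; the focal length in pixels is half the picture's height over the tangent of half this angle, whatever the lens; pixels are square), "cx", "cy" (the principal point, pixels), "R" (3x3) and "t" (3): a world point X has camera coordinates R X + t; the wrist camera has in their place "tool_from_camera" (4x4, takes a point from camera to tool coordinates, whose origin is the TCP and whose axes are the tool frame's). Camera axes: x right, y down, z forward; pixel columns grow to the right and rows downward; lengths in m; the calibration is good to about 2 mm. A picture is of the moment at which its call begins: read the wrist's pose just before it. camera_info takes no time and is no camera call.
- hand_in(): hands the job in, once; it reports no verdict.
Trained networks look in the newest picture that a camera, given by its name, has taken for a name from the list of things; names that differ only in an ending like _2 or _b are one class to them, and where a whole thing is asked for, a point or a joint stands for the part that bears it (a point fixed in the world has none). Each returns a list of dicts, best first, with "score" (0 to 1); they miss things now and then, are a little off and sometimes report something else, mostly with a low value. They report only what shows in the picture. A call takes as long as a camera call.
- spot_in(label, camera): "centre" ([x, y, z] in m, in world coordinates, good to about 4 mm: the middle of the surface that is visible of it).
- silhouettes(label, camera): "region" (420x560 bool, what is visible of it).
The state is a dict: "time_s": time; "joint_positions": joint angles; "qvel": joint speeds; "tau": joint torques, N m; "position": TCP position; "tcp_rot": TCP orientation; "force": force on the tool from outside, world axes, zero at the start; "moment": the same for the moment, N m; "opening": opening from 0.0 (shut) to 1.0 (fully open).
Only numpy, scipy, OpenCV 4.12 (cv2) and the standard library are available. Lean on these libraries where they do the work, as an engineer would, in place of code of your own. Each camera call takes 0.05 s, during which the arm holds its last target.

## Working session

There is one attempt and no reset: what is moved stays moved. The work goes in short steps, Python scripts to look and compute and a shell command to move; the robot and the scene stay as the last step left them, time stands still between calls to the robot, and variables do not carry over. Pictures are saved under pics/ and viewed, and the job is handed in when it is done.

```bash
mkdir -p pics; ls
cat > h.py <<'E'
import numpy as np, cv2
from rig import *
def cap(n,f):
    p,d=capture(n); cv2.imwrite('pics/'+f,cv2.cvtColor(p,cv2.COLOR_RGB2BGR)); np.save('pics/'+f[:-4]+'.npy',d); return p,d
def world(n,d,uv=None):
    ci=camera_info(n); H,W=d.shape; f=H/2/np.tan(np.radians(ci['vfov'])/2)
    v,u=np.mgrid[:H,:W]
    P=np.dstack([(u-ci['cx'])*d/f,(v-ci['cy'])*d/f,d])
    if n=='wrist':
        s=read_state(); T=np.array(ci['tool_from_camera']); P=P@T[:3,:3].T+T[:3,3]
        return P@np.array(s['tcp_rot']).T+np.array(s['position'])
    R=np.array(ci['R']);t=np.array(ci['t']); return (P-t)@R
E
python3 - <<'E'
from h import *
s=read_state();print(s['time_s'],s['position'],s['tcp_rot'],s['opening'])
for n in ['scene','side']:
    cap(n,n+'1.png'); ci=camera_info(n); print(n,-np.array(ci['R']).T@ci['t'],np.array(ci['R'])[2], ci['vfov'])
    for l in ['fan_loop','bell_loop','peg_spare','coaster_top']:
        print(l,[(np.round(r['centre'],3).tolist(),round(r['score'],2)) for r in spot_in(l,n)])
E
```

```text
pics
0.0 [6.24326785e-01 1.58250453e-04 2.40594637e-01] [[ 9.99997871e-01  2.07485546e-05 -2.06330512e-03]
 [ 2.14918134e-05 -9.99999935e-01  3.60205758e-04]
 [-2.06329751e-03 -3.60249336e-04 -9.99997807e-01]] 0.9958851057921884
scene [ 1.0097039  -0.81604144  0.73580424] [-0.42534594  0.74982377 -0.50679892] 47.875495272859965
fan_loop [([0.538, -0.042, 0.103], 0.94)]
bell_loop [([0.59, -0.051, 0.164], 0.67)]
peg_spare [([0.566, 0.107, 0.217], 0.53)]
coaster_top [([0.488, -0.288, 0.1], 0.55)]
side [0.40797983 0.81687964 0.83425078] [ 0.12883084 -0.79937339 -0.58686012] 49.73037876638374
fan_loop [([0.533, -0.019, 0.132], 0.74)]
bell_loop [([0.589, -0.014, 0.154], 0.79)]
peg_spare [([0.557, 0.11, 0.225], 0.6)]
coaster_top [([0.483, -0.282, 0.093], 0.6)]
```

View pics/scene1.png

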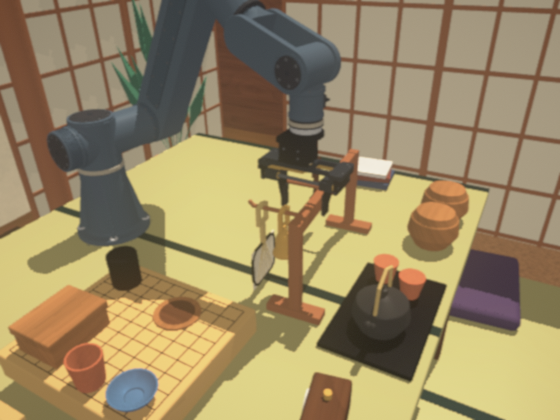

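View pics/side1.png

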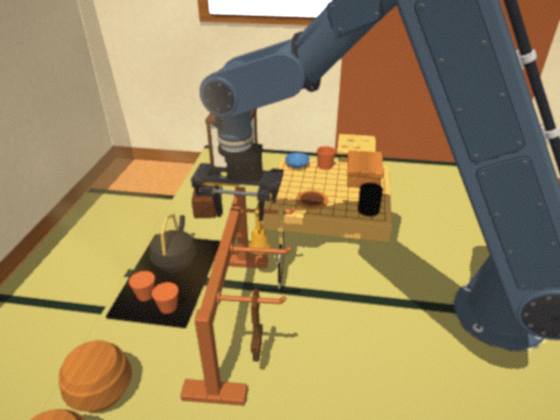

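```bash
python3 -m jog '0 0 -0.06 0 0 0 1; -0.03 0 -0.12 0 0 10 1; -0.09 0 -0.13 0 0 20 1; -0.15 0 -0.13 0 0 30 1; -0.18 0 -0.13 0 0 40 1; -0.2 0 -0.13 0 0 50 1;-0.2 0 -0.13 0 0 60 1;-0.2 0 -0.13 0 0 70 1'
python3 - <<'E'
from h import *
s=read_state();print(s['time_s'],s['joint_positions'])
for n in ['scene','side','wrist']:
    cap(n,n+'2.png')
    for l in ['fan_loop','bell_loop','peg_spare','coaster_top']:
        print(n,l,[(np.round(r['centre'],3).tolist(),round(r['score'],2)) for r in spot_in(l,n)])
        m=silhouettes(l,n)
        if m: np.save(f'pics/m_{n}_{l}.npy',m[0]['region'])
E
python3 - <<'E'
import cv2
for n in ['scene','side']:
    i=cv2.imread(f'pics/{n}2.png')
    c=i[150:330,200:400] if n=='scene' else i[180:380,160:340]
    cv2.imwrite(f'pics/{n}2c.png',cv2.resize(c,None,fx=3,fy=3,interpolation=cv2.INTER_CUBIC)[:600])
E
```

```text
time_s: 1.5
position: [0.4246, 0.0001, 0.372]
tcp_rot: [[0.336, -0.942, 0.001], [-0.942, -0.336, -0.0], [0.001, -0.001, -1.0]]
force: [-0.7, -1.0, -0.1]
opening: 1.008
1.5 [-1.51449758e+01  5.33005772e+00  9.79843945e+01 -2.42216045e-04
  7.66293469e+01  5.51946150e+01]
scene fan_loop [([0.538, -0.044, 0.106], 0.97)]
scene bell_loop [([0.589, -0.047, 0.165], 0.94)]
scene peg_spare [([0.551, 0.105, 0.222], 0.58)]
scene coaster_top [([0.487, -0.289, 0.097], 0.65)]
side fan_loop [([0.532, -0.017, 0.131], 0.71)]
side bell_loop [([0.588, -0.016, 0.157], 0.62)]
side peg_spare [([0.557, 0.112, 0.226], 0.55)]
side coaster_top [([0.486, -0.288, 0.093], 0.66)]
wrist fan_loop [([0.53, -0.024, 0.162], 0.72)]
wrist bell_loop [([0.582, -0.02, 0.186], 0.89)]
wrist peg_spare [([0.539, 0.11, 0.223], 0.9)]
wrist coaster_top [([0.487, -0.286, 0.092], 0.65)]
```

View pics/scene2c.png

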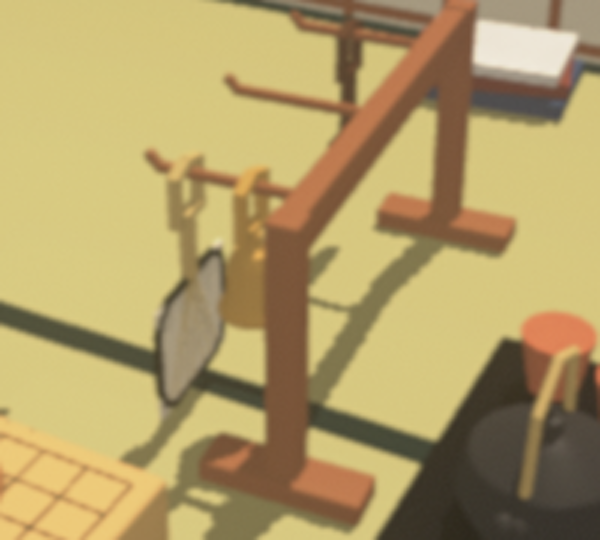

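View pics/side2c.png

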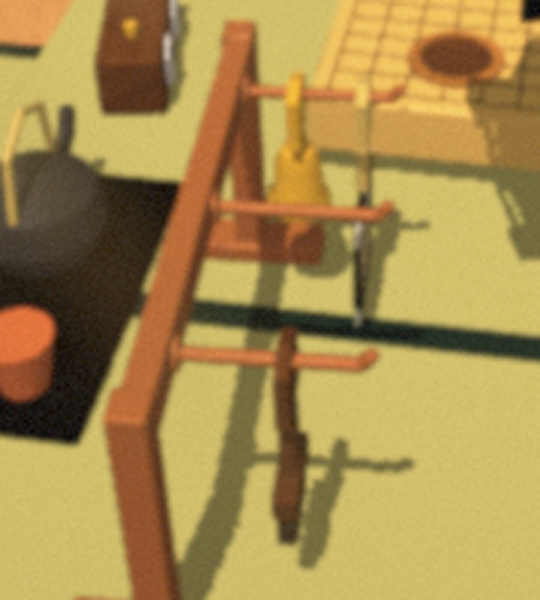

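View pics/wrist2.png

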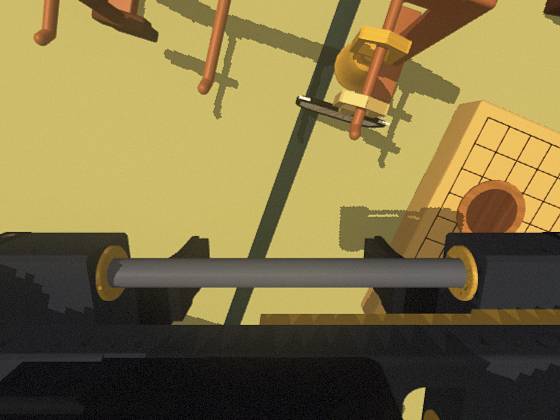

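Run:
```python
from h import *
im=np.full((600,800,3),255,np.uint8)
A=[]
for n in ['scene','side','wrist']:
    P=world(n,np.load(f'pics/{n}2.npy')); c=cv2.imread(f'pics/{n}2.png')
    d=np.load(f'pics/{n}2.npy')
    k=(d>0)&(P[...,2]>.17)&(P[...,2]<.26)&(P[...,0]>.45)&(P[...,0]<.75)&(P[...,1]>-.12)&(P[...,1]<.35)
    q=P[k]; cc=c[k]
    for p,x in zip(q,cc):
        # scale 1700 px/m ; u=y, v=x
        u=int(780-(p[1]+.1)*1700); v=int(590-(p[0]-.45)*1900)
        if 0<=u<799 and 0<=v<599: im[v:v+2,u:u+2]=x
    for l in ['fan_loop','bell_loop']:
        m=np.load(f'pics/m_{n}_{l}.npy')&(d>0)
        q=P[m]; q=q[(q[:,2]>.195)&(q[:,2]<.235)]
        if len(q): print(n,l,len(q),np.percentile(q,[3,50,97],axis=0).round(4).tolist())
    # free spans of pegs
    for y0 in [-.03,.11,.25]:
        m=(d>0)&(abs(P[...,1]-y0)<.04)&(P[...,2]>.20)&(P[...,2]<.245)&(P[...,0]<.60)&(P[...,0]>.48)
        if y0!=.11: m&=False
        q=P[m]
        if len(q)>10:
            print(n,y0,len(q),'x',np.percentile(q[:,0],[1,99]).round(4),'z',np.percentile(q[:,2],[2,50,98]).round(4),'fit y=a*(x-.56)+b',np.polyfit(q[:,0]-.56,q[:,1],1).round(4))
cv2.imwrite('pics/top2.png',im)
```

```text
scene fan_loop 158 [[0.5307, -0.0584, 0.1962], [0.5377, -0.0467, 0.2189], [0.5425, -0.0161, 0.231]]
scene bell_loop 162 [[0.5824, -0.0547, 0.1958], [0.5905, -0.0453, 0.22], [0.5947, -0.014, 0.231]]
scene 0.11 176 x [0.4964 0.5995] z [0.2157 0.2217 0.2298] fit y=a*(x-.56)+b [0.0589 0.1039]
side fan_loop 105 [[0.5324, -0.0531, 0.1977], [0.5372, -0.0188, 0.2249], [0.5427, -0.0093, 0.2326]]
side bell_loop 117 [[0.5849, -0.0471, 0.1975], [0.5895, -0.0121, 0.224], [0.5958, -0.0044, 0.2323]]
side 0.11 240 x [0.4976 0.5988] z [0.2174 0.2242 0.2317] fit y=a*(x-.56)+b [0.0701 0.1124]
wrist fan_loop 782 [[0.5296, -0.0547, 0.2011], [0.5347, -0.0316, 0.2293], [0.541, -0.0118, 0.2343]]
wrist bell_loop 1024 [[0.5827, -0.0507, 0.1988], [0.587, -0.0278, 0.2288], [0.5939, -0.0083, 0.2342]]
wrist 0.11 1168 x [0.4946 0.5705] z [0.2219 0.2262 0.2344] fit y=a*(x-.56)+b [0.0671 0.107 ]
```

View pics/top2.png

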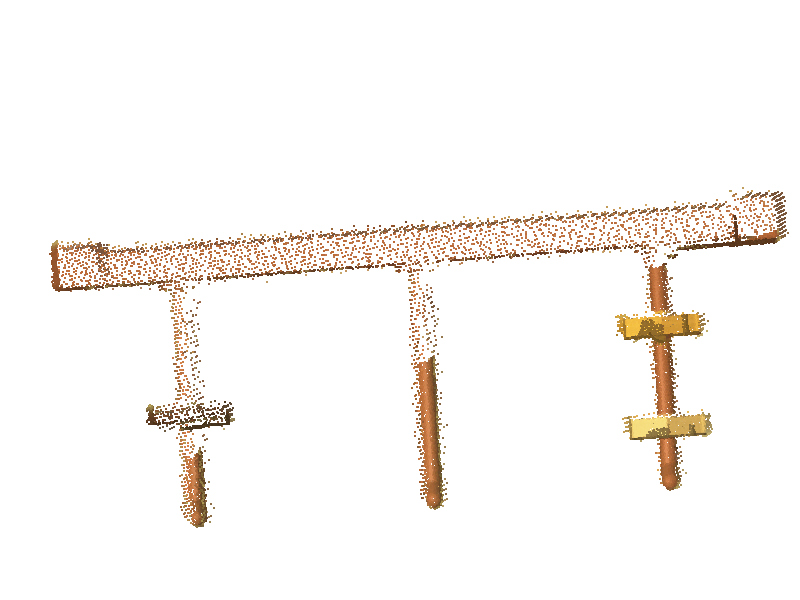

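```bash
python3 -m jog '0.02 -0.025 0 0 0 8 1; 0.04 -0.05 0.02 0 0 15.8 1; 0.055 -0.075 0.04 0 0 15.8 1; 0.069 -0.093 0.06 0 0 15.8 1; 0.069 -0.093 0.072 0 0 15.8 1; 0.069 -0.093 0.072 0 0 15.8 1'
cat > m.py <<'E'
from h import *
import sys
tag=sys.argv[1]
s=read_state();print(s['time_s'],np.round(s['position'],4),np.round(s['tcp_rot'],3).tolist(),s['force'],s['opening'])
for n in sys.argv[2].split(','):
    p,d=cap(n,f'{n}{tag}.png'); P=world(n,d)
    for l in ['fan_loop','bell_loop']:
        m=silhouettes(l,n)
        if not m: print(n,l,'none');continue
        m=m[0]['region']&(d>0); q=P[m]; zt=np.percentile(q[:,2],98)
        q=q[q[:,2]>zt-.035]
        q2=q[q[:,2]>zt-.008]
        print(n,l,len(q),'top',zt.round(4),np.percentile(q,[3,50,97],axis=0).round(4).tolist(), 'mid',((np.percentile(q,3,axis=0)+np.percentile(q,97,axis=0))/2).round(4))
E
python3 m.py 3 wrist
```

```text
time_s: 3.6
position: [0.5344, -0.0325, 0.2985]
tcp_rot: [[0.073, -0.997, -0.004], [-0.997, -0.073, 0.001], [-0.001, 0.004, -1.0]]
force: [0.2, 0.2, 0.2]
opening: 1.0
3.6 [ 0.5344 -0.0325  0.2985] [[0.073, -0.997, -0.004], [-0.997, -0.073, 0.001], [-0.001, 0.004, -1.0]] [0.17851258 0.15452923 0.19857157] 1.0003203464117094
wrist fan_loop 1043 top 0.2349 [[0.5322, -0.0547, 0.2069], [0.5388, -0.0335, 0.2303], [0.543, -0.0127, 0.2355]] mid [ 0.5376 -0.0337  0.2212]
wrist bell_loop 998 top 0.2354 [[0.5845, -0.0513, 0.2267], [0.59, -0.0307, 0.2313], [0.5954, -0.0097, 0.2355]] mid [ 0.5899 -0.0305  0.2311]
```

View pics/wrist3.png

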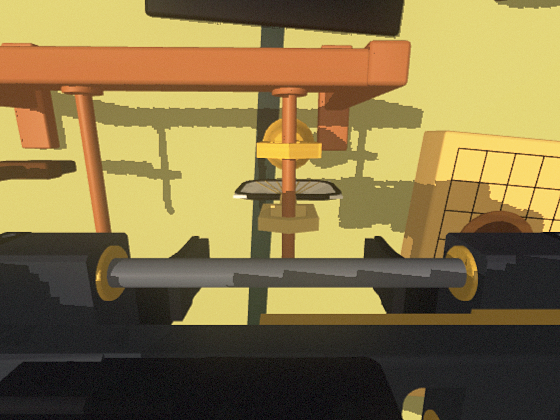

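```bash
python3 -m jog '0 -0.0015 0.03 0 0 0 1; 0 -0.0015 0.055 0 0 0 1; 0 -0.0015 0.075 0 0 0 1; 0 -0.0015 0.089 0 0 0 1; 0 -0.0015 0.089 0 0 0 1'; python3 -m jog '0 0 0 0 0 0 0.4; 0 0 0 0 0 0 0.4; 0 0 0 0 0 0 0.3; 0 0 0 0 0 0 0.3; 0 0 0 0 0 0 0.3; 0 0 0 0 0 0 0.3'; python3 m.py 4 scene,side
```

```text
time_s: 4.38
position: [0.537, -0.0327, 0.2104]
tcp_rot: [[0.073, -0.997, -0.001], [-0.997, -0.073, 0.0], [-0.0, 0.001, -1.0]]
force: [0.1, 0.3, -0.3]
opening: 1.001
time_s: 5.12
position: [0.5376, -0.033, 0.2106]
tcp_rot: [[0.073, -0.997, 0.0], [-0.997, -0.073, -0.0], [0.0, -0.0, -1.0]]
force: [0.6, -0.2, 0.4]
opening: 0.501
5.125 [ 0.5376 -0.033   0.2106] [[0.073, -0.997, 0.0], [-0.997, -0.073, -0.0], [0.0, -0.0, -1.0]] [ 0.58152947 -0.21339519  0.37731618] 0.5007863369321607
scene fan_loop 118 top 0.1974 [[0.5295, -0.0596, 0.1635], [0.5383, -0.0319, 0.1863], [0.5452, -0.0167, 0.2276]] mid [ 0.5374 -0.0382  0.1956]
scene bell_loop 164 top 0.2297 [[0.5834, -0.0553, 0.1953], [0.5906, -0.0462, 0.2202], [0.595, -0.0109, 0.2315]] mid [ 0.5892 -0.0331  0.2134]
side fan_loop 38 top 0.1835 [[0.5337, -0.027, 0.1507], [0.5363, -0.0235, 0.1636], [0.541, -0.0087, 0.1858]] mid [ 0.5374 -0.0178  0.1682]
side bell_loop 82 top 0.2288 [[0.5499, -0.0219, 0.1949], [0.5902, -0.0075, 0.2175], [0.5948, 0.1087, 0.2318]] mid [0.5724 0.0434 0.2134]
```

```bash
python3 -m jog '0 0 -0.008 0 0 0 0.3; 0 0 -0.016 0 0 0 0.3; 0 0 -0.02 0 0 0 0.3; 0 0 -0.02 0 0 0 0.3'; python3 m.py 5 side; python3 -m jog '0 0.008 0 0 0 0 0.3; 0 0.02 0 0 0 0 0.3;0 0.032 0 0 0 0 0.3;0 0.045 0 0 0 0 0.3;0 0.056 0 0 0 0 0.3;0 0.062 0 0 0 0 0.3;0 0.062 0 0 0 0 0.3'; python3 m.py 6 side,wrist
```

```text
time_s: 5.92
position: [0.5377, -0.0329, 0.2311]
tcp_rot: [[0.073, -0.997, 0.001], [-0.997, -0.073, -0.0], [0.0, -0.001, -1.0]]
force: [0.8, -0.1, -0.3]
opening: 0.504
5.925 [ 0.5377 -0.0329  0.2311] [[0.073, -0.997, 0.001], [-0.997, -0.073, -0.0], [0.0, -0.001, -1.0]] [ 0.75534396 -0.11602873 -0.30679452] 0.5035675234920527
side fan_loop 67 top 0.1897 [[0.5338, -0.0279, 0.1549], [0.5383, -0.0242, 0.1744], [0.5437, -0.0094, 0.2026]] mid [ 0.5388 -0.0186  0.1787]
side bell_loop 93 top 0.2306 [[0.5853, -0.043, 0.1974], [0.5898, -0.0097, 0.2197], [0.595, -0.0049, 0.2326]] mid [ 0.5901 -0.024   0.215 ]
time_s: 6.95
position: [0.4753, -0.0375, 0.2307]
tcp_rot: [[0.073, -0.997, 0.0], [-0.997, -0.073, -0.0], [0.0, -0.0, -1.0]]
force: [0.1, -0.5, -1.1]
opening: 0.503
6.95 [ 0.4753 -0.0375  0.2307] [[0.073, -0.997, 0.0], [-0.997, -0.073, -0.0], [0.0, -0.0, -1.0]] [ 0.14336397 -0.49124154 -1.0762103 ] 0.5029112141261981
side fan_loop 53 top 0.1881 [[0.4718, -0.0318, 0.1543], [0.4761, -0.0283, 0.1713], [0.4794, -0.0143, 0.1953]] mid [ 0.4756 -0.0231  0.1748]
side bell_loop 105 top 0.2317 [[0.5851, -0.045, 0.1982], [0.5897, -0.0112, 0.2235], [0.595, -0.0044, 0.2333]] mid [ 0.5901 -0.0247  0.2157]
wrist fan_loop none
wrist bell_loop 3739 top 0.2343 [[0.5827, -0.0511, 0.2054], [0.5874, -0.03, 0.2293], [0.594, -0.0092, 0.2344]] mid [ 0.5884 -0.0301  0.2199]
```

View pics/side6.png

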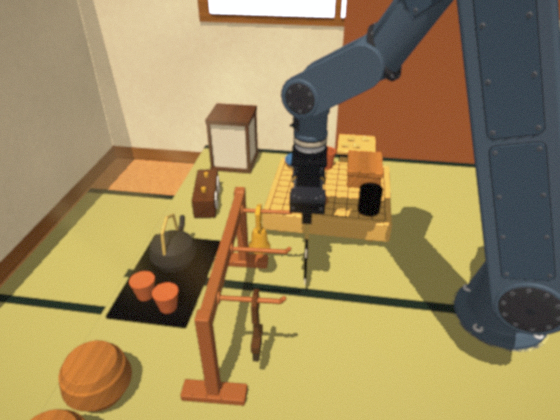

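View pics/wrist6.png

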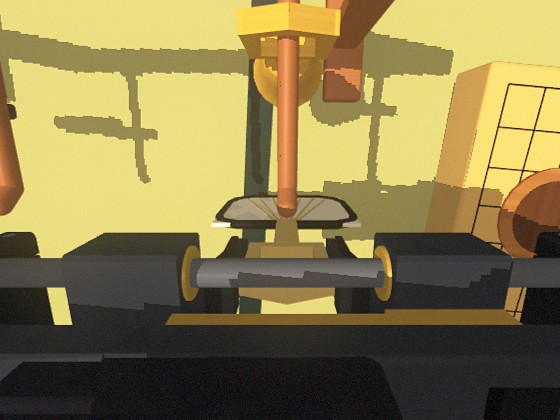

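```bash
python3 -m jog '-0.01 0 0 0 0 0 0.3; -0.03 0 0 0 0 0 0.3;-0.055 0 0 0 0 0 0.3;-0.08 0 0 0 0 0 0.3;-0.105 0 0 0 0 0 0.3;-0.127 0 0 0 0 0 0.3;-0.139 0 0 0 0 0 0.3;-0.139 0 0 0 0 0 0.3'; python3 m.py 7 side,wrist
python3 - <<'E'
from h import *
P=world('wrist',np.load('pics/wrist7.npy'))
T=read_state();R=np.array(T['tcp_rot']);Q=(P-np.array(T['position']))@R
m=(abs(P[...,2]-.222)<.012)&(P[...,0]>.49)&(P[...,0]<.6)&(abs(P[...,1]-.107)<.03)
print(m.sum(),np.polyfit(-Q[m][:,1],Q[m][:,0],1),P[m].min(0),P[m].max(0))
for a,b in [(.03,.05),(.05,.07),(.07,.09)]:
    k=m&(-Q[...,1]>a)&(-Q[...,1]<b)
    if k.sum():print(a,Q[k][:,0].min(),Q[k][:,0].max(),P[k][:,2].max())
E
```

```text
time_s: 8.25
position: [0.4652, 0.1019, 0.2305]
tcp_rot: [[0.075, -0.997, -0.0], [-0.997, -0.075, -0.0], [0.0, 0.0, -1.0]]
force: [0.9, -0.3, -0.7]
opening: 0.502
8.25 [0.4652 0.1019 0.2305] [[0.075, -0.997, -0.0], [-0.997, -0.075, -0.0], [0.0, 0.0, -1.0]] [ 0.90190436 -0.28624843 -0.66807976] 0.502407379763715
side fan_loop 66 top 0.1871 [[0.4618, 0.1078, 0.1523], [0.4658, 0.1107, 0.1693], [0.4706, 0.1282, 0.1886]] mid [0.4662 0.118  0.1705]
side bell_loop 87 top 0.2316 [[0.5855, -0.0397, 0.198], [0.5897, -0.0096, 0.2192], [0.5945, -0.0037, 0.2324]] mid [ 0.59   -0.0217  0.2152]
wrist fan_loop none
wrist bell_loop 1673 top 0.2245 [[0.5828, -0.0356, 0.1897], [0.5867, -0.0085, 0.2099], [0.5925, -0.0075, 0.2267]] mid [ 0.5876 -0.0216  0.2082]
4354 [ 0.00325762 -0.00085584] [0.49395011 0.09902794 0.22070233] [0.58820385 0.11484894 0.23399647]
0.03 -0.0057771656623034785 0.004028931380336725 0.2339964702544317
0.05 -0.005438715892158296 0.004331149027885991 0.22841001906288994
0.07 -0.0052936365609287245 0.004302188154156148 0.22850707644026916
```

View pics/wrist7.png

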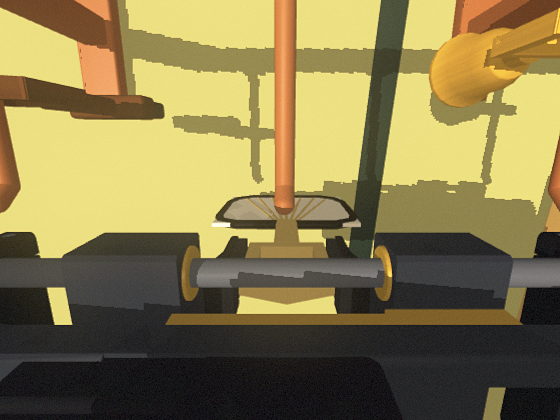

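```bash
python3 -m jog '-0.0007 -0.008 0 0 0 0 0.3; -0.0007 -0.02 0 0 0 0 0.3;-0.0007 -0.035 0 0 0 0 0.3;-0.0007 -0.05 0 0 0 0 0.3;-0.0007 -0.065 0 0 0 0 0.3;-0.0007 -0.077 0 0 0 0 0.3;-0.0007 -0.083 0 0 0 0 0.3;-0.0007 -0.083 0 0 0 0 0.3'; python3 m.py 8 side,scene
```

```text
time_s: 9.55
position: [0.5483, 0.108, 0.2304]
tcp_rot: [[0.073, -0.997, -0.0], [-0.997, -0.073, -0.0], [0.0, 0.0, -1.0]]
force: [-0.3, -0.0, 0.4]
opening: 0.502
9.55 [0.5483 0.108  0.2304] [[0.073, -0.997, -0.0], [-0.997, -0.073, -0.0], [0.0, 0.0, -1.0]] [-0.2876484  -0.00638667  0.42027374] 0.5018635775089892
side fan_loop 78 top 0.1872 [[0.5443, 0.1047, 0.1527], [0.5473, 0.1167, 0.1706], [0.5538, 0.1308, 0.2023]] mid [0.549  0.1177 0.1775]
side bell_loop none
scene fan_loop 32 top 0.2339 [[0.5425, -0.027, 0.2], [0.548, 0.1194, 0.223], [0.6264, 0.1235, 0.2365]] mid [0.5844 0.0483 0.2183]
scene bell_loop 145 top 0.2296 [[0.5844, -0.0551, 0.1957], [0.5907, -0.0465, 0.2187], [0.5948, -0.0141, 0.2311]] mid [ 0.5896 -0.0346  0.2134]
```

View pics/side8.png

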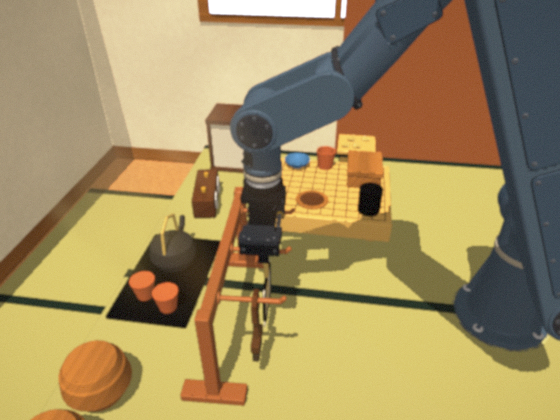

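View pics/scene8.png

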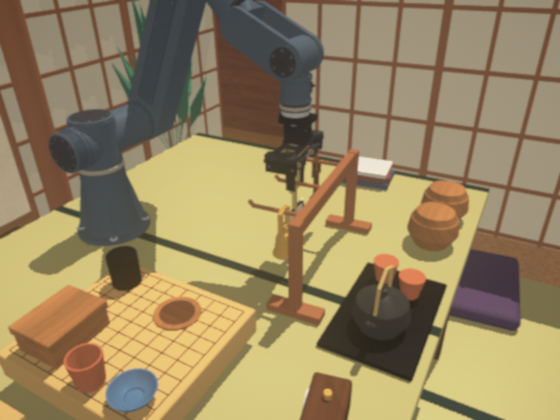

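```bash
python3 -m jog '0 0 0.007 0 0 0 0.3; 0 0 0.014 0 0 0 0.3; 0 0 0.019 0 0 0 0.3; 0 0 0.0195 0 0 0 0.3; 0 0 0.0195 0 0 0 0.3';  python3 -m jog '0 0 0 0 0 0 0.53; 0 0 0 0 0 0 0.6; 0 0 0 0 0 0 0.8; 0 0 0 0 0 0 1; 0 0 0 0 0 0 1; 0 0 0 0 0 0 1'; python3 m.py 9 side,scene
```

```text
time_s: 10.48
position: [0.5482, 0.108, 0.2109]
tcp_rot: [[0.073, -0.997, -0.0], [-0.997, -0.073, 0.0], [-0.0, 0.0, -1.0]]
force: [-0.3, 0.4, -0.5]
opening: 0.5
time_s: 11.22
position: [0.5482, 0.108, 0.2111]
tcp_rot: [[0.073, -0.997, 0.0], [-0.997, -0.073, -0.0], [0.0, -0.0, -1.0]]
force: [0.9, -1.4, -0.1]
opening: 0.957
11.225 [0.5482 0.108  0.2111] [[0.073, -0.997, 0.0], [-0.997, -0.073, -0.0], [0.0, -0.0, -1.0]] [ 0.92215906 -1.41454606 -0.09763159] 0.9570636393705291
side fan_loop 81 top 0.1468 [[0.543, 0.111, 0.1141], [0.5463, 0.1239, 0.1313], [0.5522, 0.1648, 0.1482]] mid [0.5476 0.1379 0.1312]
side bell_loop none
scene fan_loop 85 top 0.2137 [[0.5401, 0.0828, 0.1808], [0.5493, 0.11, 0.1908], [0.5522, 0.1265, 0.2148]] mid [0.5461 0.1047 0.1978]
scene bell_loop 161 top 0.2299 [[0.5837, -0.0553, 0.1963], [0.5903, -0.0461, 0.2201], [0.5952, -0.0098, 0.231]] mid [ 0.5895 -0.0326  0.2137]
```

View pics/side9.png

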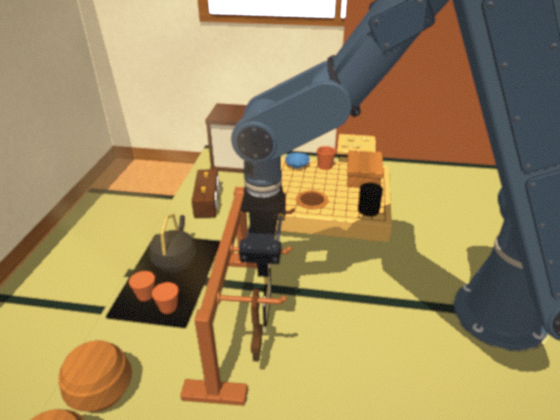

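```bash
python3 -m jog '0 0 -0.01 0 0 0 1; 0 0 -0.03 0 0 0 1; 0 0 -0.06 0 0 0 1; 0 0 -0.09 0 0 0 1; 0 0 -0.09 0 0 0 1'; python3 -m jog '0.02 -0.005 0 0 0 0 1;0.05 -0.015 0 0 0 0 1;0.08 -0.025 0 0 0 0 1;0.11 -0.03 0 0 0 0 1;0.13 -0.03 0 0 0 0 1;0.1406 -0.03 0 0 0 0 1;0.1406 -0.03 0 0 0 0 1'; python3 m.py 10 side,scene,wrist
```

```text
time_s: 12.15
position: [0.5499, 0.108, 0.3043]
tcp_rot: [[0.073, -0.997, 0.007], [-0.997, -0.073, -0.0], [0.001, -0.007, -1.0]]
force: [-0.1, 0.7, -1.0]
opening: 1.002
time_s: 13.02
position: [0.588, -0.0305, 0.3006]
tcp_rot: [[0.072, -0.997, -0.001], [-0.997, -0.072, 0.001], [-0.001, 0.001, -1.0]]
force: [-0.6, 0.8, 0.1]
opening: 1.001
13.025 [ 0.588  -0.0305  0.3006] [[0.072, -0.997, -0.001], [-0.997, -0.072, 0.001], [-0.001, 0.001, -1.0]] [-0.61270024  0.79747019  0.08508311] 1.0011459793397104
side fan_loop 139 top 0.2316 [[0.5241, 0.0921, 0.1991], [0.5477, 0.1255, 0.2252], [0.5533, 0.2459, 0.233]] mid [0.5387 0.169  0.216 ]
side bell_loop 83 top 0.2313 [[0.5852, -0.0428, 0.1969], [0.5895, -0.0095, 0.2208], [0.5942, -0.0036, 0.2323]] mid [ 0.5897 -0.0232  0.2146]
scene fan_loop 128 top 0.2308 [[0.5407, -0.0269, 0.1969], [0.5485, 0.0894, 0.2198], [0.6145, 0.1258, 0.2324]] mid [0.5776 0.0494 0.2146]
scene bell_loop 137 top 0.2302 [[0.5834, -0.0554, 0.1964], [0.5904, -0.0479, 0.2187], [0.5953, -0.0151, 0.2309]] mid [ 0.5893 -0.0353  0.2136]
wrist fan_loop 526 top 0.2144 [[0.5436, 0.0842, 0.1824], [0.5514, 0.0879, 0.1932], [0.5533, 0.1073, 0.2231]] mid [0.5484 0.0958 0.2028]
wrist bell_loop 1107 top 0.2341 [[0.5842, -0.0513, 0.204], [0.5911, -0.0306, 0.2294], [0.5956, -0.0093, 0.2344]] mid [ 0.5899 -0.0303  0.2192]
```

View pics/side10.png

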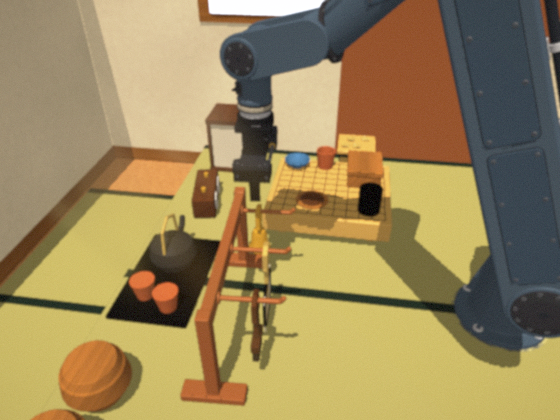

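View pics/wrist10.png

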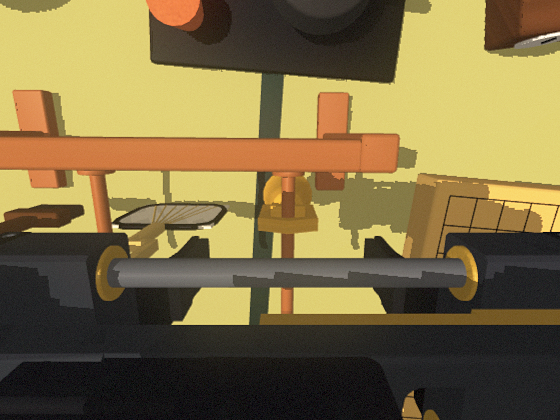

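```bash
python3 -m jog '0 -0.0015 0.03 0 0 0 1; 0 -0.0015 0.055 0 0 0 1; 0 -0.0015 0.075 0 0 0 1; 0 -0.0015 0.0895 0 0 0 1; 0 -0.0015 0.0895 0 0 0 1'; python3 -m jog '0 0 0 0 0 0 0.4; 0 0 0 0 0 0 0.3; 0 0 0 0 0 0 0.2; 0 0 0 0 0 0 0.2; 0 0 0 0 0 0 0.2; 0 0 0 0 0 0 0.2'; python3 -m jog '0 0 -0.006 0 0 0 0.2; 0 0 -0.013 0 0 0 0.2; 0 0 -0.018 0 0 0 0.2; 0 0 -0.0195 0 0 0 0.2;0 0 -0.0195 0 0 0 0.2'; python3 m.py 11 side,scene
```

```text
time_s: 14.1
position: [0.5893, -0.0297, 0.2106]
tcp_rot: [[0.073, -0.997, -0.002], [-0.997, -0.073, 0.001], [-0.001, 0.002, -1.0]]
force: [0.7, 0.6, -0.7]
opening: 1.005
time_s: 14.85
position: [0.5899, -0.0299, 0.2117]
tcp_rot: [[0.073, -0.997, 0.0], [-0.997, -0.073, -0.0], [0.0, -0.0, -1.0]]
force: [-0.7, 0.3, 0.7]
opening: 0.504
time_s: 15.48
position: [0.5899, -0.0299, 0.2312]
tcp_rot: [[0.073, -0.997, 0.0], [-0.997, -0.073, -0.0], [0.0, -0.0, -1.0]]
force: [0.1, 0.7, -2.0]
opening: 0.503
15.475 [ 0.5899 -0.0299  0.2312] [[0.073, -0.997, 0.0], [-0.997, -0.073, -0.0], [0.0, -0.0, -1.0]] [ 0.11332084  0.68501155 -1.97387859] 0.5028421449727468
side fan_loop 91 top 0.232 [[0.5435, 0.0995, 0.1984], [0.5475, 0.1293, 0.223], [0.5521, 0.1326, 0.2329]] mid [0.5478 0.116  0.2157]
side bell_loop 109 top 0.2131 [[0.5749, -0.0307, 0.1787], [0.5876, -0.0176, 0.1854], [0.6047, 0.003, 0.2156]] mid [ 0.5898 -0.0138  0.1972]
scene fan_loop 30 top 0.1983 [[0.5426, 0.0988, 0.1667], [0.5484, 0.119, 0.1864], [0.5519, 0.1236, 0.1984]] mid [0.5473 0.1112 0.1825]
scene bell_loop 67 top 0.2382 [[0.5841, -0.056, 0.2038], [0.5909, -0.0165, 0.2252], [0.5958, -0.0086, 0.2472]] mid [ 0.59   -0.0323  0.2255]
```

View pics/side11.png

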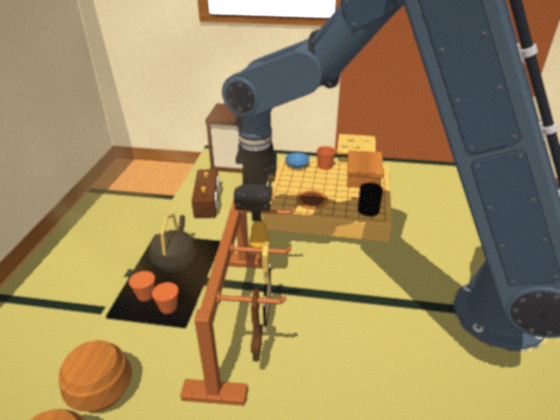

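```bash
python3 -m jog '0 0.005 0 0 0 0 0.2; 0 0.013 0 0 0 0 0.2;0 0.023 0 0 0 0 0.2;0 0.033 0 0 0 0 0.2;0 0.043 0 0 0 0 0.2;0 0.052 0 0 0 0 0.2;0 0.058 0 0 0 0 0.2;0 0.06 0 0 0 0 0.2'; python3 -m jog '0 0.005 0 0 0 0 0.2; 0 0.013 0 0 0 0 0.2;0 0.023 0 0 0 0 0.2;0 0.033 0 0 0 0 0.2;0 0.043 0 0 0 0 0.2;0 0.052 0 0 0 0 0.2;0 0.058 0 0 0 0 0.2;0 0.06 0 0 0 0 0.2'; python3 m.py 12 side,scene
```

```text
time_s: 16.77
position: [0.5297, -0.0344, 0.2311]
tcp_rot: [[0.073, -0.997, 0.0], [-0.997, -0.073, 0.0], [-0.0, -0.0, -1.0]]
force: [0.1, -0.8, -2.0]
opening: 0.504
time_s: 17.77
position: [0.4699, -0.0388, 0.2311]
tcp_rot: [[0.073, -0.997, 0.0], [-0.997, -0.073, 0.0], [-0.0, -0.0, -1.0]]
force: [0.2, 0.2, -2.6]
opening: 0.504
17.775 [ 0.4699 -0.0388  0.2311] [[0.073, -0.997, 0.0], [-0.997, -0.073, 0.0], [-0.0, -0.0, -1.0]] [ 0.20370412  0.21182358 -2.64190124] 0.5036867738226707
side fan_loop 123 top 0.2322 [[0.5434, 0.092, 0.1985], [0.5484, 0.1254, 0.2263], [0.553, 0.1331, 0.2331]] mid [0.5482 0.1126 0.2158]
side bell_loop 233 top 0.1893 [[0.4536, -0.0345, 0.1556], [0.47, -0.0239, 0.1735], [0.4884, -0.0161, 0.1901]] mid [ 0.471  -0.0253  0.1729]
scene fan_loop 102 top 0.229 [[0.541, 0.0822, 0.1953], [0.5481, 0.0881, 0.2137], [0.5527, 0.1217, 0.2304]] mid [0.5468 0.1019 0.2128]
scene bell_loop 70 top 0.246 [[0.4635, -0.0432, 0.2125], [0.4718, -0.0254, 0.2304], [0.4742, -0.0195, 0.2501]] mid [ 0.4688 -0.0313  0.2313]
```

View pics/side12.png

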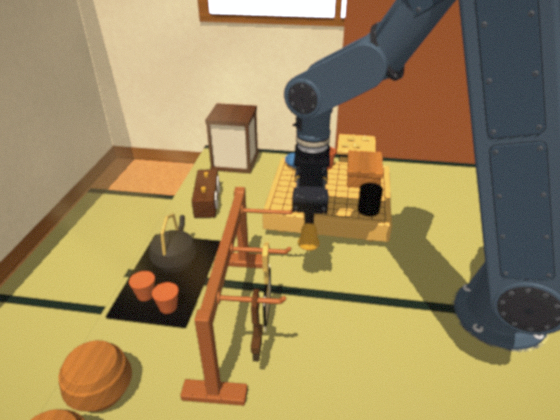

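View pics/scene12.png

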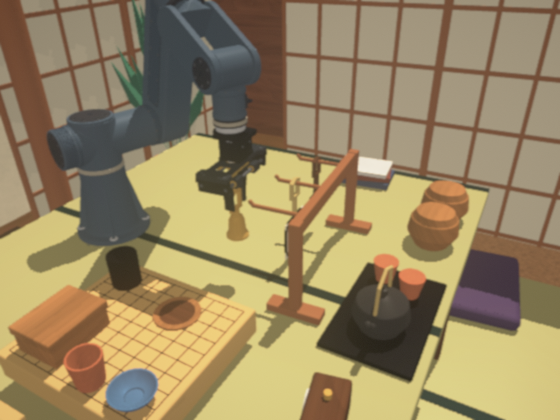

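```bash
python3 -m jog '0 0 -0.008 0 0 0 0.2; 0 0 -0.02 0 0 0 0.2; 0 0 -0.034 0 0 0 0.2; 0 0 -0.048 0 0 0 0.2; 0 0 -0.062 0 0 0 0.2; 0 0 -0.072 0 0 0 0.2; 0 0 -0.075 0 0 0 0.2; 0 0 -0.075 0 0 0 0.2'
python3 - <<'E'
from h import *
for n in ['scene','side','wrist']:
    p,d=cap(n,n+'13.png');P=world(n,d)
    r=silhouettes('coaster_top',n)
    if not r: print(n,'none');continue
    for x in r[:1]:
        m=x['region']&(d>0); q=P[m]; q=q[abs(q[:,2]-np.median(q[:,2]))<.006]
        (c,rad)=cv2.minEnclosingCircle((q[:,:2]*1000).astype(np.float32).reshape(-1,1,2))
        print(n,round(x['score'],2),m.sum(),'ext',np.percentile(q,[1,50,99],axis=0).round(4).tolist(),'mec',np.round(c,1),round(rad,1))
E
python3 - <<'E'
import cv2
i=cv2.imread('pics/scene13.png')
cv2.imwrite('pics/scene13c.png',cv2.resize(i[150:400,0:300],None,fx=2.4,fy=2.4,interpolation=cv2.INTER_CUBIC))
E
```

```text
time_s: 19.08
position: [0.4701, -0.0387, 0.306]
tcp_rot: [[0.073, -0.997, -0.0], [-0.997, -0.073, 0.0], [-0.0, 0.0, -1.0]]
force: [-0.5, -0.3, -1.9]
opening: 0.501
scene 0.84 1266 ext [[0.4378, -0.3347, 0.0901], [0.485, -0.2923, 0.0936], [0.5284, -0.2448, 0.0963]] mec [ 482.5 -287.4] 50.3
side 0.81 209 ext [[0.4419, -0.3266, 0.091], [0.4659, -0.2871, 0.0947], [0.5282, -0.2487, 0.098]] mec [ 485.5 -283.6] 48.2
wrist 0.68 5179 ext [[0.439, -0.3322, 0.0928], [0.4849, -0.2864, 0.0961], [0.5285, -0.2416, 0.0979]] mec [ 481.7 -289.2] 50.2
```

View pics/scene13c.png

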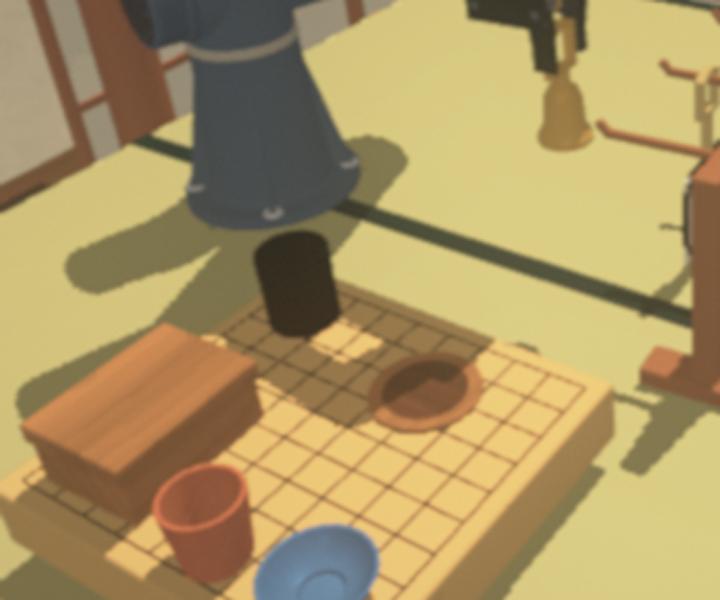

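View pics/wrist13.png

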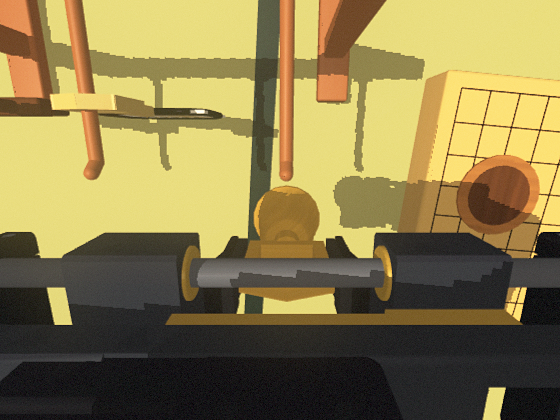

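```bash
python3 -m jog '0.006 0 0 0 0 0 0.2; 0.018 0 0 0 0 0 0.2; 0.034 0 0 0 0 0 0.2; 0.054 0 0 0 0 0 0.2; 0.076 0 0 0 0 0 0.2; 0.1 0 0 0 0 0 0.2; 0.125 0.002 0 0 0 0 0.2; 0.145 0.002 0 0 0 0 0.2'; python3 -m jog '0.022 0 0 0 0 0 0.2; 0.044 0 0 0 0 0 0.2; 0.064 0 0 0 0 0 0.2; 0.08 0 0 0 0 0 0.2; 0.092 0.001 0 0 0 0 0.2; 0.1 0.002 0 0 0 0 0.2; 0.105 0.0023 0 0 0 0 0.2; 0.105 0.0023 0 0 0 0 0.2'
cat > b.py <<'E'
from h import *
import sys
s=read_state();print(s['time_s'],np.round(s['position'],4),s['force'],s['opening'])
for n in ['scene','side']:
    p,d=cap(n,f'{n}{sys.argv[1]}.png');P=world(n,d)
    for l in ['bell_loop','coaster_top']:
        r=silhouettes(l,n)
        if not r: print(n,l,'none');continue
        m=r[0]['region']&(d>0);q=P[m]
        if l[0]=='c': print(n,l,np.percentile(q,[2,50,98],axis=0).round(4).tolist());continue
        # axis fit: cylinder surface -> slice circle fit
        from scipy.optimize import least_squares
        q=q[np.hypot(q[:,0]-s['position'][0],q[:,1]-s['position'][1])<.045]
        zs=[]
        zl=np.percentile(q[:,2],1)
        print(n,'zmin',zl.round(4),'zmax',q[:,2].max().round(4))
        for a in [0,.01,.02,.03,.04]:
            k=q[(q[:,2]>zl+a)&(q[:,2]<zl+a+.01)]
            if len(k)<12: continue
            f=least_squares(lambda v:np.hypot(k[:,0]-v[0],k[:,1]-v[1])-v[2],[s['position'][0],s['position'][1],.022],loss='soft_l1',f_scale=.002)
            print('   z',round(zl+a+.005,3),len(k),f.x.round(4))
E
python3 b.py 14;python3 - <<'E'
import cv2
i=cv2.imread('pics/scene14.png')
j=cv2.imread('pics/side14.png')
import numpy as np
cv2.imwrite('pics/c14.png',np.hstack([cv2.resize(x,None,fx=2,fy=2,interpolation=cv2.INTER_CUBIC) for x in (i[130:400,50:250],j[50:320,250:450])]))
E
```

```text
time_s: 20.38
position: [0.4787, -0.1856, 0.306]
tcp_rot: [[0.072, -0.997, 0.0], [-0.997, -0.072, -0.0], [0.0, -0.0, -1.0]]
force: [0.3, 0.4, -2.6]
opening: 0.503
time_s: 21.38
position: [0.4842, -0.2883, 0.3061]
tcp_rot: [[0.073, -0.997, 0.0], [-0.997, -0.073, 0.0], [-0.0, -0.0, -1.0]]
force: [-0.1, 0.7, -2.9]
opening: 0.501
21.375 [ 0.4842 -0.2883  0.3061] [-0.13227742  0.6507899  -2.94873883] 0.5013335625685011
scene zmin 0.2055 zmax 0.3266
   z 0.21 168 [ 0.4833 -0.2902  0.0247]
   z 0.22 140 [ 0.4826 -0.2894  0.0217]
   z 0.23 111 [ 0.4825 -0.2894  0.0201]
   z 0.24 101 [ 0.483  -0.2898  0.0191]
   z 0.25 126 [ 0.4832 -0.2901  0.0169]
scene coaster_top [[0.441, -0.3333, 0.0907], [0.485, -0.292, 0.0935], [0.5268, -0.2476, 0.0958]]
side zmin 0.2073 zmax 0.2848
   z 0.212 83 [ 0.486  -0.2855  0.0251]
   z 0.222 64 [ 0.4864 -0.2877  0.022 ]
   z 0.232 49 [ 0.4865 -0.2864  0.0198]
   z 0.242 50 [ 0.4867 -0.287   0.0201]
   z 0.252 60 [ 0.4861 -0.286   0.0169]
side coaster_top [[0.4428, -0.3269, 0.0909], [0.4853, -0.2821, 0.0946], [0.5281, -0.2397, 0.0975]]
```

View pics/c14.png

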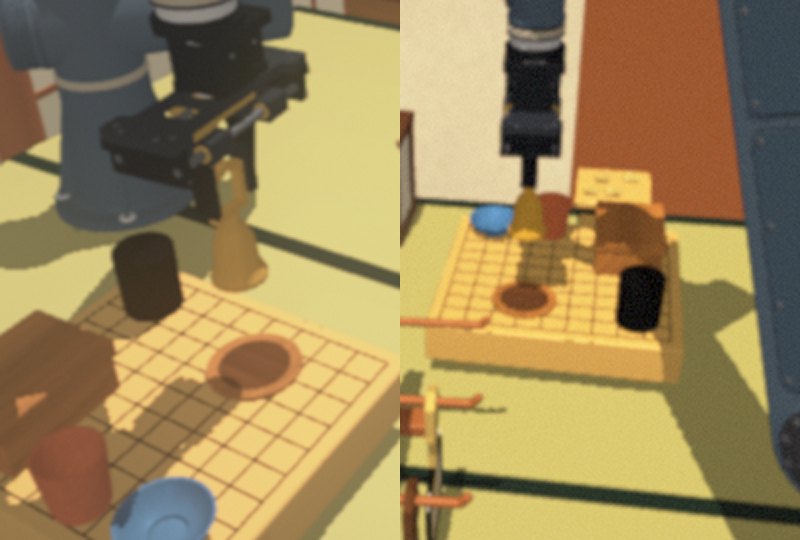

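```bash
python3 -m jog '0 0 0.01 0 0 0 0.2; 0 0 0.025 0 0 0 0.2; 0 0 0.04 0 0 0 0.2; 0 0 0.057 0 0 0 0.2; 0 0 0.074 0 0 0 0.2; 0 0 0.088 0 0 0 0.2; 0 0 0.097 0 0 0 0.2; 0 0 0.102 0 0 0 0.2'; python3 -m jog '0 0 0.002 0 0 0 0.2; 0 0 0.004 0 0 0 0.2; 0 0 0.006 0 0 0 0.2; 0 0 0.006 0 0 0 0.2'; python3 b.py 15
```

```text
time_s: 22.68
position: [0.4842, -0.2883, 0.2034]
tcp_rot: [[0.073, -0.997, -0.0], [-0.997, -0.073, 0.0], [-0.0, 0.0, -1.0]]
force: [-0.2, -0.0, -2.1]
opening: 0.504
time_s: 23.18
position: [0.4842, -0.2883, 0.1981]
tcp_rot: [[0.073, -0.997, 0.0], [-0.997, -0.073, -0.0], [0.0, -0.0, -1.0]]
force: [0.3, -0.3, -2.8]
opening: 0.501
23.175 [ 0.4842 -0.2883  0.1981] [ 0.26578228 -0.29727579 -2.82109276] 0.500518729586917
scene zmin 0.0972 zmax 0.2158
   z 0.102 140 [ 0.4829 -0.2898  0.0252]
   z 0.112 131 [ 0.483  -0.2899  0.0215]
   z 0.122 94 [ 0.4825 -0.2892  0.0201]
   z 0.132 88 [ 0.4826 -0.2894  0.0194]
   z 0.142 110 [ 0.4831 -0.2897  0.0172]
scene coaster_top [[0.4383, -0.3342, 0.0895], [0.4965, -0.3048, 0.0934], [0.5278, -0.2444, 0.097]]
side zmin 0.0986 zmax 0.174
   z 0.104 68 [ 0.4862 -0.2863  0.025 ]
   z 0.114 57 [ 0.4864 -0.287   0.0216]
   z 0.124 40 [ 0.4866 -0.288   0.0203]
   z 0.134 49 [ 0.4864 -0.2867  0.0192]
   z 0.144 48 [ 0.4867 -0.2859  0.0164]
side coaster_top [[0.4418, -0.3198, 0.0909], [0.4804, -0.2653, 0.0946], [0.5292, -0.2378, 0.0979]]
```

```bash
python3 -m jog '0 0 0.001 0 0 0 0.2; 0 0 0.002 0 0 0 0.2; 0 0 0.002 0 0 0 0.2';  python3 -m jog '0 0 0.001 0 0 0 0.2; 0 0 0.001 0 0 0 0.2;0 0 0.001 0 0 0 0.2'
```

```text
time_s: 23.85
position: [0.4842, -0.2883, 0.1959]
tcp_rot: [[0.073, -0.997, -0.0], [-0.997, -0.073, 0.0], [-0.0, 0.0, -1.0]]
force: [-0.0, -0.6, -2.0]
opening: 0.499
time_s: 24.22
position: [0.4843, -0.2884, 0.1953]
tcp_rot: [[0.073, -0.997, 0.0], [-0.997, -0.073, -0.0], [0.0, -0.0, -1.0]]
force: [-0.5, 0.5, 0.3]
opening: 0.498
```

```bash
python3 -m jog '0 0 0.0005 0 0 0 0.2; 0 0 0.0005 0 0 0 0.2'
```

```text
time_s: 24.48
position: [0.4843, -0.2885, 0.1953]
tcp_rot: [[0.073, -0.997, 0.0], [-0.997, -0.073, -0.0], [0.0, -0.0, -1.0]]
force: [-1.6, 2.5, 5.4]
opening: 0.497
```

```bash
python3 -m jog '0 0 -0.0005 0 0 0 0.2; 0 0 -0.0005 0 0 0 0.52; 0 0 -0.0005 0 0 0 0.6; 0 0 -0.0005 0 0 0 0.8; 0 0 -0.0005 0 0 0 1; 0 0 -0.0005 0 0 0 1; 0 0 -0.0005 0 0 0 1'; python3 b.py 16; python3 -m jog '0 0 -0.01 0 0 0 1; 0 0 -0.03 0 0 0 1; 0 0 -0.06 0 0 0 1; 0 0 -0.1 0 0 0 1;0 0 -0.14 0 0 0 1;0 0 -0.15 0 0 0 1;0 0 -0.15 0 0 0 1;0 0 -0.15 0 0 0 1'; python3 b.py 17; python3 m.py 18 side,scene;python3 - <<'E'
import cv2
i=cv2.imread('pics/scene18.png')
j=cv2.imread('pics/side18.png')
import numpy as np
cv2.imwrite('pics/c18.png',np.hstack([cv2.resize(x,None,fx=1.5,fy=1.5,interpolation=cv2.INTER_CUBIC) for x in (i[100:400,50:310],j[90:390,180:440])]))
E
```

```text
time_s: 25.35
position: [0.4842, -0.2884, 0.195]
tcp_rot: [[0.073, -0.997, -0.0], [-0.997, -0.073, -0.0], [0.0, 0.0, -1.0]]
force: [0.6, -1.3, -0.4]
opening: 0.948
25.35 [ 0.4842 -0.2884  0.195 ] [ 0.60406006 -1.30482157 -0.4463658 ] 0.9480949269793975
scene zmin 0.094 zmax 0.2163
   z 0.099 144 [ 0.4832 -0.2904  0.025 ]
   z 0.109 130 [ 0.4825 -0.2896  0.0219]
   z 0.119 89 [ 0.4826 -0.2894  0.0201]
   z 0.129 89 [ 0.4825 -0.2895  0.0194]
   z 0.139 111 [ 0.4828 -0.2896  0.0175]
scene coaster_top [[0.4399, -0.3349, 0.0903], [0.4967, -0.3059, 0.0934], [0.5274, -0.2453, 0.0959]]
side zmin 0.0942 zmax 0.1529
   z 0.099 57 [ 0.4874 -0.2896  0.0274]
   z 0.109 60 [ 0.4865 -0.286   0.0218]
   z 0.119 42 [ 0.4865 -0.2863  0.02  ]
   z 0.129 49 [ 0.4862 -0.2869  0.0196]
   z 0.139 48 [ 0.4865 -0.2858  0.0166]
side coaster_top [[0.4427, -0.3178, 0.0903], [0.4853, -0.2672, 0.0946], [0.5324, -0.2388, 0.0989]]
time_s: 26.65
position: [0.4834, -0.2877, 0.3433]
tcp_rot: [[0.073, -0.997, -0.003], [-0.997, -0.073, 0.002], [-0.003, 0.003, -1.0]]
force: [-0.4, -0.6, 0.5]
opening: 1.001
26.65 [ 0.4834
[... 736 characters left out ...]
4841 -0.2883  0.3443] [[0.073, -0.997, -0.001], [-0.997, -0.073, 0.001], [-0.001, 0.001, -1.0]] [ 0.49985646  0.12317797 -0.17928781] 0.9993479510061224
side fan_loop 150 top 0.2319 [[0.5223, 0.09, 0.1996], [0.5479, 0.1248, 0.2248], [0.5544, 0.2511, 0.2332]] mid [0.5384 0.1705 0.2164]
side bell_loop 62 top 0.2139 [[0.4805, -0.2882, 0.181], [0.4857, -0.267, 0.2055], [0.4904, -0.2609, 0.2164]] mid [ 0.4854 -0.2746  0.1987]
scene fan_loop 114 top 0.2304 [[0.5413, 0.0824, 0.1962], [0.548, 0.0891, 0.2172], [0.5528, 0.1229, 0.2307]] mid [0.5471 0.1026 0.2134]
scene bell_loop 259 top 0.2139 [[0.4782, -0.3122, 0.18], [0.4857, -0.2969, 0.2032], [0.4898, -0.2689, 0.2149]] mid [ 0.484  -0.2905  0.1974]
```

View pics/c18.png

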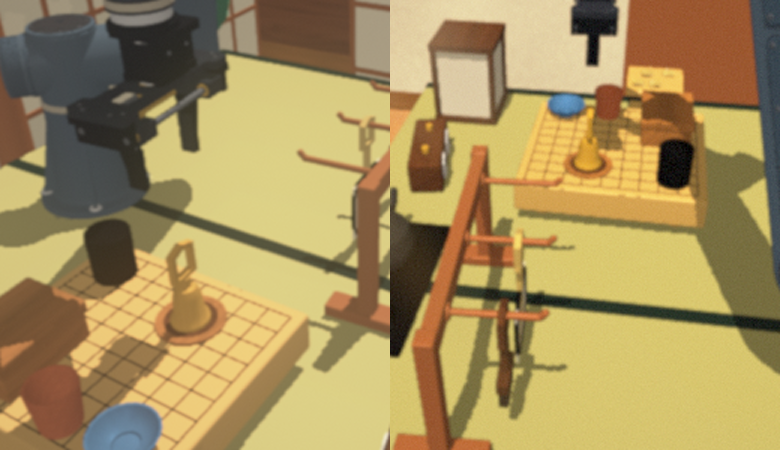

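The bell stands upright in the middle of the coaster. The fan hangs on the middle peg, and the gripper is clear of both.

```bash
python3 -c "
from rig import *
print(hand_in())"
```

```text
the job is handed in; nothing more can be done
None
```

I moved the fan to the empty middle peg and left it hanging there. I then took the bell off and stood it on the coaster, and handed the job in at about 27 s of the 61 s allowed.

My last checks, all from the camera depth:
- **Bell:** it stands upright. Its axis is at about (0.485, -0.288), within about 3 mm of the coaster centre as I measured it. Its rim is at z ≈ 0.094, level with the coaster top.
- **Fan:** its loop is at x ≈ 0.548, about 70 mm out along the peg. The loop top is at z ≈ 0.231, as it was when the fan first hung.
- **Gripper:** it is open, about 15 cm above where it let go of the bell, and the wrist force is within noise.
- **Brush and the things on the board:** they look unmoved in the pictures, but I did not measure them.

Two readings disagreed slightly:
- **Cameras:** the scene and side cameras differed by 3–4 mm in x and y on the bell, so I used their average.
- **Fan mask:** the network's last side-view fan mask spilled onto the brush. For the fan I relied on the median of that mask, the scene view and the picture itself.

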